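# Sweep the worn heel lifts into the scrap tray

### The arm

A 6-joint arm with a two-finger parallel gripper is mounted at the origin on the work surface. World frame = base frame: x ahead of the robot, y to its left, z up, the work surface at z = 0. Lengths are in m, angles in degrees, forces in N, time in s.
With the tool pointing down it reaches from about 0.4 to 0.825 m from the base axis. Payload 7 kg.
Tool frame: the origin (TCP) lies at the very end of the fingers, on their centre line; the grasp point (between the pads) lies 19 mm behind it; z points along the fingers, x is the direction in which the jaws open and shut, and the axes are right-handed (so a half turn about z gives the same grasp; the last joint's range is limited). The gripper opens to 88 mm and grips with 3 to 60 N. Pads are 19 mm wide; open, the fingers measure 130 mm over their backs; the gripper's body (78 mm by 193 mm) begins 47 mm behind the grasp point.
Start: joints at [87.153, 20.546, 0.682, 0, -70.136, -16.507], TCP at [0.224, 0.637, 0.227] pointing down, gripper open.
Joint ranges: [-176.03, 176.03], [-82.01, 121.73], [-58.28, 71.71], [-173.87, 95.51], [-174.79, -0.11], [-173.66, 173.66]. Speed limits (degrees/s): [136.94, 136.94, 172.46, 180, 180, 180].

### API

Orientations are given as [roll, pitch, yaw] about the fixed x, y, z axes, in that order (R = Rz(yaw) Ry(pitch) Rx(roll)).
In Python, from plant import get_state, optics, order, finder gives the robot as it stands.
- The arm moves only by the shell command python3 -m crank 'ROWS' [FORCE]. ROWS is JSON, a list of rows, each an object of numbers: "dx", "dy", "dz": the shift along the tool's x, y, z in mm; "wx", "wy", "wz": the turn, a rotation vector about the tool's x, y, z in degrees; "hand": the opening in per cent of the stroke, from 0 (shut) to 100 (fully open). A call has 1 to 10 rows; each row shifts and turns the commanded pose from where the row before left it, along the tool's axes as they then stand; what a row does not reach is not made up. A row lasts 1/8 s, in which the tool goes at most 62.5 mm and 10.7 degrees, less where a joint would pass 70% of its speed; a pose out of reach is approached as far as the arm can. A call is refused whole if a number of a shift passes 62.5 or a number of a turn 10.7, either way. A call with a gripper value outside its range is refused whole. The fingers move at their own pace and stop on an object; FORCE is the grip in N (left out, the last holds). Time passes only in rows, so rows that do not move let the fingers close. It gives the time, the measured TCP pose, the force and the opening at its end, in the units of the state.
- get_state(): the state, without advancing time (a new reading comes with each control period).
- optics.capture(name): name is "scene" or "top" or "wrist"; returns the picture (480x640x3 uint8, blue, green, red); there is no depth.
- optics.calibration(name): a dict with "intrinsics" (3x3 intrinsics, pixels), "k1" (the pictures are not rectified: a ray, as slopes to the right and down, at radius r is drawn at 1 + k1 r^2 times it, then the intrinsics apply), "R" (3x3) and "t" (3): a world point X has camera coordinates R X + t; the wrist camera has in their place "T_tool_cam" (4x4, takes a point from camera to tool coordinates, whose origin is the TCP and whose axes are the tool frame's). Camera axes: x right, y down, z forward; pixel columns grow to the right and rows downward; lengths in m; the calibration is good to about 2 mm. A picture is of the moment at which its call begins: read the wrist's pose just before it. calibration takes no time and is no camera call.
- order.close_job(): hands the job in, once; it reports no verdict.
Trained networks look in the newest picture that a camera, given by its name, has taken for a name from the list of things; names that differ only in an ending like _2 or _b are one class to them, and where a whole thing is asked for, a point or a joint stands for the part that bears it (a point fixed in the world has none). Each returns a list of dicts, best first, with "conf" (0 to 1); they miss things now and then, are a little off and sometimes report something else, mostly with a low value. They report only what shows in the picture. A call takes as long as a camera call.
- finder.masks_of(thing, camera): "mask" (480x640 bool, what is visible of it) and "rect" ([centre column, centre row, width, height] in pixels, round what is visible of it).
- finder.place_of(thing, camera): "centre" ([column, row] in pixels: a listed point, or the origin of a listed thing).
The state is a dict: "time_s": time; "joints": joint angles; "qd": joint speeds; "joint_torque": joint torques, N m; "tcp_pos": TCP position; "eef_rot": TCP orientation; "contact_force": force on the tool from outside, world axes, zero at the start; "moment": the same for the moment, N m; "gripper_width": finger opening in m.
Only numpy, scipy, OpenCV 4.12 (cv2) and the standard library are available. Lean on these libraries where they do the work, as an engineer would, in place of code of your own. Each camera call takes 0.05 s, during which the arm holds its last target.

### The job

Clear the shoemaker's board: with the fingertips, push the three black D-shaped rubber heel lifts across the board and over its edge, so that all three end up lying in the plain undivided tray beside it, not in the divided sorting box on the other side. Only sweep them along the board, do not pick them up, and leave the thread spool, the glue tin and the hammer as they stand.

Things in the scene. Friction and masses are not known exactly. Their poses are not given: they have to be found in the camera images.
- board: Light wooden work board fixed to the bench, 320 mm (its x) by 300 mm (its y), top 45 mm above the bench, no rim. Origin at the middle of its underside. The tray stands along one of its two y edges (150 mm from the middle), the sorting box along the other; which is which varies.
- tray: Scrap tray: plain empty open metal tray without dividers, fixed, 400 mm (x) by 120 mm (y), parallel to the board and level with its middle, so 40 mm longer at each end, rim 22 mm above the bench (23 mm below the board's top), walls and floor 4 mm. Its long wall stands 2 mm from the board's edge. Origin at the middle of its underside.
- sorting_box: Sorting box of the same outer size as the tray, fixed, with dividers making 8 compartments of rivets and eyelets, along the board's other edge. Origin at the middle of its underside. Nothing is to go in here.
- lift_a: Worn rubber heel lift (the sole-piece of a boot heel): a loose black D-shaped plate, 47 mm long, 44 mm wide, 8 mm thick, about 30 g, lying flat on the board, in the strip nearest the robot. Origin at its middle, half-way up its thickness (4 mm above the board). Its x axis points to the round end (22 mm away); the straight edge is 25 mm the other way.
- lift_b: Worn rubber heel lift (the sole-piece of a boot heel): a loose black D-shaped plate, 47 mm long, 44 mm wide, 8 mm thick, about 30 g, lying flat on the board, in the middle strip. Origin at its middle, half-way up its thickness (4 mm above the board). Its x axis points to the round end (22 mm away); the straight edge is 25 mm the other way.
- lift_c: Worn rubber heel lift (the sole-piece of a boot heel): a loose black D-shaped plate, 47 mm long, 44 mm wide, 8 mm thick, about 30 g, lying flat on the board, in the far strip, still at least 20 mm short of the spool and tin. Origin at its middle, half-way up its thickness (4 mm above the board). Its x axis points to the round end (22 mm away); the straight edge is 25 mm the other way.
- spool: Pale thread spool with end flanges, 32 mm across, 46 mm tall, standing loose near the board's far edge. Origin at the middle of its underside. Leave alone.
- tin: Glue tin, 36 mm across, 48 mm tall, dark lid, standing loose near the board's far edge. Origin at the middle of its underside. Leave alone.
- hammer: Hammer about 280 mm long with a wooden handle and steel head, lying on the bench to the robot's right, beyond the tray or box. Leave alone.

How it is judged:
By the outcome, as a careful person would: the job done as asked, in the order asked, and still so for the second after the job is handed in, with the robot touching nothing.
It also fails if it takes over 72 s, if anything falls off the work surface, if the arm or the gripper's body presses on something with over 40 N, if the wrist force passes 120 N, or if a joint passes its speed limit or range.

## Working session

There is one attempt and no reset: what is moved stays moved. The work goes in short steps, Python scripts to look and compute and a shell command to move; the robot and the scene stay as the last step left them, time stands still between calls to the robot, and variables do not carry over. Pictures are saved under pics/ and viewed, and the job is handed in when it is done.

```bash
ls; mkdir -p pics; cat > h.py <<'E'
import numpy as np, cv2
from plant import get_state, optics, order, finder
from scipy.spatial.transform import Rotation as Ro
def ray(name,px,st=None):
    c=optics.calibration(name);K=np.array(c['intrinsics'],float)
    d=np.array([(px[0]-K[0,2])/K[0,0],(px[1]-K[1,2])/K[1,1]]);u=d.copy()
    for _ in range(20): u=d/(1+c['k1']*(u@u))
    v=np.array([u[0],u[1],1.])
    if name=='wrist':
        T=np.array(c['T_tool_cam']);R=Ro.from_euler('xyz',st['eef_rot'],degrees=True).as_matrix();p=np.array(st['tcp_pos'])
        return p+R@T[:3,3], R@T[:3,:3]@v
    R=np.array(c['R']);t=np.array(c['t']);return -R.T@t,R.T@v
def onz(name,px,z,st=None):
    o,d=ray(name,px,st);return o+d*(z-o[2])/d[2]
E
python3 - <<'E'
from h import *
s=get_state();print(s)
for n in('scene','top','wrist'):
    cv2.imwrite(f'pics/{n}0.png',optics.capture(n))
    for th in('lift_a','spool','tin','board','tray','sorting_box'):
        r=finder.place_of(th,n); print(n,th,[(np.round(q['centre'],1).tolist(),round(q['conf'],2)) for q in r])
E
```

```text
pics
{'time_s': 0.0, 'joints': array([ 8.71524026e+01,  2.05910511e+01,  6.33794795e-01, -1.87287724e-02,
       -7.01347277e+01, -1.65072019e+01]), 'qd': array([ 0.02455966,  0.01264909,  0.00982355, -0.01275027, -0.01596205,
        0.03769493]), 'joint_torque': array([-4.89119520e-04, -5.82713056e+01,  2.93052810e+01,  6.99779972e+00,
        6.86680040e-03, -1.43165621e-04]), 'tcp_pos': array([0.22357537, 0.63639003, 0.22563155]), 'eef_rot': array([-1.79990742e+02, -9.31956865e-02, -1.09361185e+02]), 'contact_force': array([-0.241375  , -0.33353514,  0.11699993]), 'moment': array([-0.00273037, -0.02001443,  0.01189359]), 'gripper_width': 0.08759107509691086}
scene lift_a [([308.8, 209.0], 0.74), ([336.9, 250.1], 0.74), ([326.3, 223.8], 0.73), ([165.8, 312.0], 0.33)]
scene spool [([367.8, 270.2], 0.49)]
scene tin [([401.6, 248.6], 0.86), ([337.5, 248.0], 0.27)]
scene board [([356.3, 233.6], 0.66)]
scene tray [([409.3, 209.2], 0.62)]
scene sorting_box [([285.2, 276.7], 0.94), ([351.7, 236.3], 0.31)]
top lift_a [([280.9, 293.4], 0.9), ([275.2, 257.7], 0.72), ([291.9, 214.1], 0.6)]
top spool [([289.1, 173.7], 0.62)]
top tin [([233.3, 173.7], 0.54)]
top board [([257.4, 237.2], 0.7)]
top tray []
top sorting_box [([353.6, 240.9], 0.85)]
wrist lift_a []
wrist spool []
wrist tin []
wrist board []
wrist tray []
wrist sorting_box []
```

View pics/scene0.png

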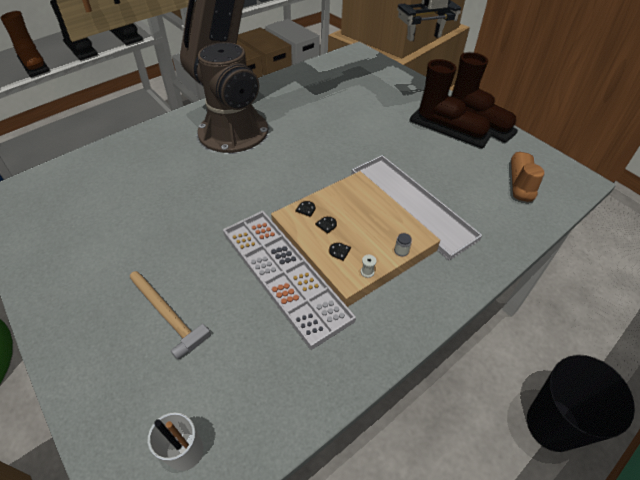

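View pics/top0.png

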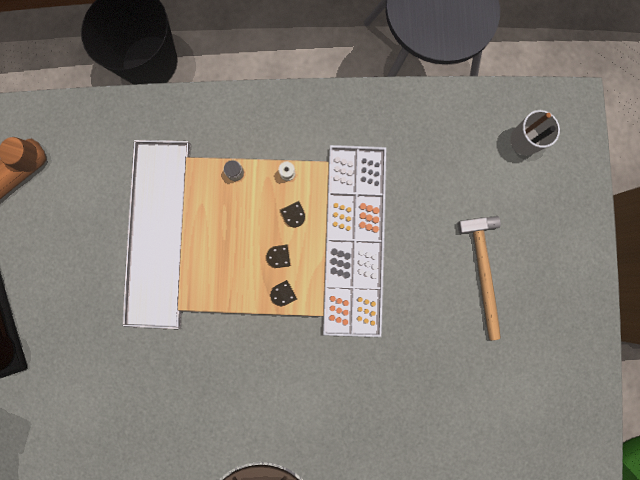

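```bash
python3 - <<'E'
from h import *
for nm,px,z in [('l',(280.9,293.4),.049),('l',(275.2,257.7),.049),('l',(291.9,214.1),.049),('spool',(289.1,173.7),.045),('tin',(233.3,173.7),.045),('board',(257.4,237.2),0),('box',(353.6,240.9),0)]: print('top',nm,onz('top',px,z).round(4))
for nm,px,z in [('l',(308.8,209.),.049),('l',(336.9,250.1),.049),('l',(326.3,223.8),.049),('spool',(367.8,270.2),.045),('tin',(401.6,248.6),.045),('board',(356.3,233.6),0),('box',(285.2,276.7),0),('tray',(409.3,209.2),0)]: print('sc',nm,onz('scene',px,z).round(4))
E
```

```text
top l [ 0.478  -0.0578  0.049 ]
top l [ 0.551  -0.0478  0.049 ]
top l [ 0.6398 -0.0839  0.049 ]
top spool [ 0.7249 -0.0797  0.045 ]
top tin [0.7282 0.0366 0.045 ]
top board [ 0.598  -0.0071  0.    ]
top box [ 0.5848 -0.2121  0.    ]
sc l [ 0.4868 -0.0582  0.049 ]
sc l [ 0.6375 -0.0908  0.049 ]
sc l [ 0.5556 -0.0559  0.049 ]
sc spool [ 0.7258 -0.0714  0.045 ]
sc tin [0.7294 0.0381 0.045 ]
sc board [0.5975 0.0137 0.    ]
sc box [ 0.594  -0.2152  0.    ]
sc tray [0.622  0.1914 0.    ]
```

The top view puts the plain tray on the left (+y, about columns 125–187) and the divided box on the right (−y, about 325–385). The lifts are at about (281,293), (275,257) and (292,214), with the spool at (287,172) and the tin at (233,171). I'll push towards +y. First I move over the board, turning the jaws to lie along x.

```bash
cat > plan.py <<'E'
from h import *
import sys
def plan(tgt,yaw,n):
    s=get_state();p=np.array(s['tcp_pos']);y0=s['eef_rot'][2];dy=(yaw-y0+180)%360-180
    R0=Ro.from_euler('xyz',[180,0,y0],degrees=True)
    for i in range(n):
        R=Ro.from_euler('z',dy*i/n,degrees=True)*R0
        print(np.round(R.inv().apply((np.array(tgt)-p)/n)*1000,1), 'wz',round(-dy/n,2))
E
python3 - <<'E'
from plan import *
plan([.56,-.05,.226],180,18)
E
```

```text
[ 29.8 -30.3   0. ] wz 3.92
[ 27.7 -32.2   0. ] wz 3.92
[ 25.4 -34.1   0. ] wz 3.92
[ 23.  -35.7   0. ] wz 3.92
[ 20.5 -37.2   0. ] wz 3.92
[ 17.9 -38.5   0. ] wz 3.92
[ 15.2 -39.7   0. ] wz 3.92
[ 12.5 -40.6   0. ] wz 3.92
[  9.7 -41.4   0. ] wz 3.92
[  6.8 -41.9   0. ] wz 3.92
[  3.9 -42.3   0. ] wz 3.92
[  1.  -42.5   0. ] wz 3.92
[ -1.9 -42.4   0. ] wz 3.92
[ -4.8 -42.2   0. ] wz 3.92
[ -7.7 -41.8   0. ] wz 3.92
[-10.5 -41.2   0. ] wz 3.92
[-13.3 -40.4   0. ] wz 3.92
[-16.  -39.3   0. ] wz 3.92
```

```bash
python3 -m crank '[{"dx":30,"dy":-30,"wz":3.9,"hand":20},{"dx":28,"dy":-32,"wz":3.9},{"dx":25,"dy":-34,"wz":3.9},{"dx":23,"dy":-36,"wz":3.9},{"dx":20,"dy":-37,"wz":3.9},{"dx":18,"dy":-38,"wz":3.9},{"dx":15,"dy":-40,"wz":3.9},{"dx":12,"dy":-41,"wz":3.9},{"dx":10,"dy":-41,"wz":3.9}]' && python3 -m crank '[{"dx":7,"dy":-42,"wz":3.9},{"dx":4,"dy":-42,"wz":3.9},{"dx":1,"dy":-42,"wz":3.9},{"dx":-2,"dy":-42,"wz":3.9},{"dx":-5,"dy":-42,"wz":3.9},{"dx":-8,"dy":-42,"wz":4},{"dx":-10,"dy":-41,"wz":4},{"dx":-13,"dy":-40,"wz":4},{"dx":-16,"dy":-39,"wz":4},{}]'
python3 - <<'E'
from h import *
s=get_state();print(s['time_s'],s['tcp_pos'],s['eef_rot'],s['gripper_width'])
cv2.imwrite('pics/wrist1.png',optics.capture('wrist'))
r=finder.masks_of('lift_a','wrist')
for q in r:
    m=q['mask'].astype(np.uint8);c=max(cv2.findContours(m,0,2)[0],key=cv2.contourArea)[:,0]
    P=np.array([onz('wrist',x,.053,s)[:2] for x in c]);print('lift',round(q['conf'],2),np.array(q['rect']).round(),'x',P[:,0].min().round(4),P[:,0].max().round(4),'y',P[:,1].min().round(4),P[:,1].max().round(4))
for t,z in(('spool',.045),('tin',.045)):
    for q in finder.place_of(t,'wrist'): print(t,q,onz('wrist',q['centre'],z,s))
E
```

```text
1.05 [0.22373023 0.63681806 0.22654171] [-1.79998588e+02 -1.86122274e-03 -1.09354760e+02] 0.08763358917987153validation failed for argument at $[0]...
```

View pics/wrist1.png

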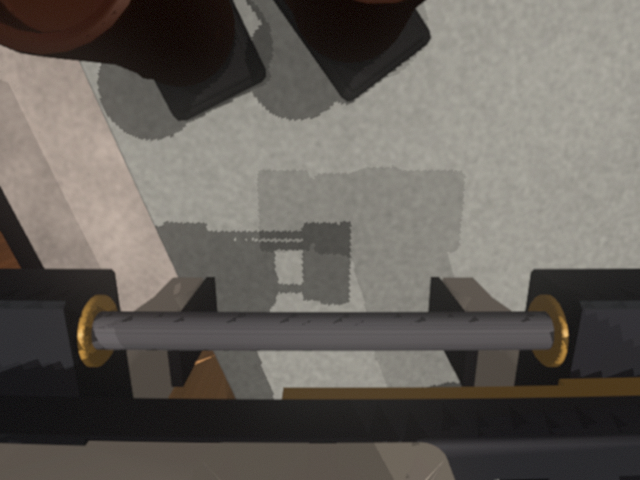

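```bash
python3 -m crank '[{"dx":30,"dy":-30,"dz":0,"wx":0,"wy":0,"wz":3.9,"hand":20}]'; python3 -m crank '[{"dx":28.0,"dy":-32.0,"wz":3.9}]'
```

```text
time_s: 1.38
tcp_pos: [0.2414, 0.5996, 0.2255]
eef_rot: [-180.0, -0.0, -113.2]
contact_force: [0.7, -0.8, -0.7]
gripper_width: 0.0824validation failed for argument at $[0]...
```

All seven keys have to be in every row, so I'll carry on with complete rows.

```bash
python3 -m crank '[{"dx":28,"dy":-32,"dz":0,"wx":0,"wy":0,"wz":3.9,"hand":20},{"dx":25,"dy":-34,"dz":0,"wx":0,"wy":0,"wz":3.9,"hand":20},{"dx":23,"dy":-36,"dz":0,"wx":0,"wy":0,"wz":3.9,"hand":20},{"dx":20,"dy":-37,"dz":0,"wx":0,"wy":0,"wz":3.9,"hand":20},{"dx":18,"dy":-38,"dz":0,"wx":0,"wy":0,"wz":3.9,"hand":20},{"dx":15,"dy":-40,"dz":0,"wx":0,"wy":0,"wz":3.9,"hand":20},{"dx":12,"dy":-41,"dz":0,"wx":0,"wy":0,"wz":3.9,"hand":20},{"dx":10,"dy":-41,"dz":0,"wx":0,"wy":0,"wz":3.9,"hand":20}]' && python3 -m crank '[{"dx":7,"dy":-42,"dz":0,"wx":0,"wy":0,"wz":3.9,"hand":20},{"dx":4,"dy":-42,"dz":0,"wx":0,"wy":0,"wz":3.9,"hand":20},{"dx":1,"dy":-42,"dz":0,"wx":0,"wy":0,"wz":3.9,"hand":20},{"dx":-2,"dy":-42,"dz":0,"wx":0,"wy":0,"wz":3.9,"hand":20},{"dx":-5,"dy":-42,"dz":0,"wx":0,"wy":0,"wz":3.9,"hand":20},{"dx":-8,"dy":-42,"dz":0,"wx":0,"wy":0,"wz":4,"hand":20},{"dx":-10,"dy":-41,"dz":0,"wx":0,"wy":0,"wz":4,"hand":20},{"dx":-13,"dy":-40,"dz":0,"wx":0,"wy":0,"wz":4,"hand":20},{"dx":-16,"dy":-39,"dz":0,"wx":0,"wy":0,"wz":4,"hand":20},{"dx":0,"dy":0,"dz":0,"wx":0,"wy":0,"wz":0,"hand":20}]'
cat > look.py <<'E'
from h import *
import sys
s=get_state();print(s['time_s'],s['tcp_pos'],s['eef_rot'],s['gripper_width'])
n=sys.argv[1]; cams=sys.argv[2:]
for cam in cams:
    cv2.imwrite(f'pics/{cam}{n}.png',optics.capture(cam))
    for q in finder.masks_of('lift_a',cam):
        m=q['mask'].astype(np.uint8);c=max(cv2.findContours(m,0,2)[0],key=cv2.contourArea)[:,0]
        P=np.array([onz(cam,x,.053,s)[:2] for x in c]);print(cam,'lift',round(q['conf'],2),np.array(q['rect']).round(),'x',P[:,0].min().round(4),P[:,0].max().round(4),'y',P[:,1].min().round(4),P[:,1].max().round(4))
E
python3 look.py 2 wrist top
```

```text
time_s: 2.38
tcp_pos: [0.3928, 0.2933, 0.2269]
eef_rot: [180.0, 0.0, -144.6]
contact_force: [-0.4, 0.6, -0.7]
gripper_width: 0.0178
time_s: 3.62
tcp_pos: [0.5617, -0.0486, 0.2261]
eef_rot: [-180.0, -0.0, 179.8]
contact_force: [-0.1, 0.2, -0.2]
gripper_width: 0.0176
3.625 [ 0.56165474 -0.04858169  0.22612797] [-1.79971402e+02 -3.52200226e-02  1.79819417e+02] 0.01757693693142941
wrist lift 0.93 [223. 168.  68.  64.] x 0.6119 0.6663 y -0.1107 -0.0586
wrist lift 0.86 [330. 207.  56.  54.] x 0.5322 0.5775 y -0.0775 -0.0297
wrist lift 0.6 [424. 194.  62.  64.] x 0.4541 0.5053 y -0.0885 -0.037
top lift 0.76 [294. 211.  26.  25.] x 0.6145 0.6661 y -0.1089 -0.0658
top lift 0.64 [290. 292.   9.  21.] x 0.4621 0.5029 y -0.0846 -0.0648
```

View pics/wrist2.png

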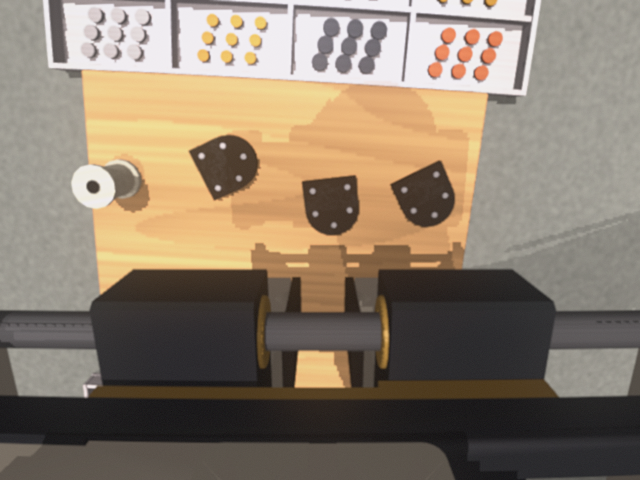

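```bash
python3 - <<'E'
from h import *
s=get_state()
for px in((83,72),(487,95),(463,268),(98,290)): print(onz('wrist',px,.045,s).round(4))
for px in((187,158),(178,311),(330,161),(325,316)): print('top',onz('top',px,.045).round(4))
for px in((374,182),(438,243),(350,300),(272,218)): print('sc',onz('scene',px,.045).round(4))
E
```

```text
[ 0.7475 -0.1553  0.045 ]
[ 0.4312 -0.1379  0.045 ]
[0.4377 0.006  0.045 ]
[0.7604 0.0275 0.045 ]
top [0.7647 0.1342 0.045 ]
top [0.4464 0.1552 0.045 ]
top [ 0.7496 -0.1654  0.045 ]
top [ 0.4296 -0.1464  0.045 ]
sc [0.5128 0.1529 0.045 ]
sc [0.7734 0.1225 0.045 ]
sc [ 0.7611 -0.1583  0.045 ]
sc [ 0.4507 -0.15    0.045 ]
```

The wrist view shows lift c at (223,168), b at (330,205) and a at (424,194), with the spool at (93,187) and the tray out of view below. The top and wrist estimates agree within a few mm. I start with lift c, going down on its box side.

```bash
python3 -m crank '[{"dx":-25,"dy":-28,"dz":30,"wx":0,"wy":0,"wz":0,"hand":20},{"dx":-25,"dy":-28,"dz":30,"wx":0,"wy":0,"wz":0,"hand":20},{"dx":-25,"dy":-28,"dz":30,"wx":0,"wy":0,"wz":0,"hand":20},{"dx":0,"dy":0,"dz":40,"wx":0,"wy":0,"wz":0,"hand":20},{"dx":0,"dy":0,"dz":25,"wx":0,"wy":0,"wz":0,"hand":20},{"dx":0,"dy":0,"dz":15,"wx":0,"wy":0,"wz":0,"hand":20},{"dx":0,"dy":0,"dz":7,"wx":0,"wy":0,"wz":0,"hand":20},{"dx":0,"dy":0,"dz":0,"wx":0,"wy":0,"wz":0,"hand":20}]'; python3 look.py 3 scene wrist
```

```text
time_s: 4.82
tcp_pos: [0.6364, -0.1299, 0.0501]
eef_rot: [-180.0, 0.0, -179.9]
contact_force: [-0.4, -0.4, 0.4]
gripper_width: 0.0173
4.825 [ 0.63642712 -0.12986141  0.05007535] [-1.79996116e+02  3.74507378e-02 -1.79909670e+02] 0.017280287667440778
wrist lift 0.66 [323. 369.  54.  35.] x 0.6242 0.6476 y -0.1074 -0.0903
```

View pics/scene3.png

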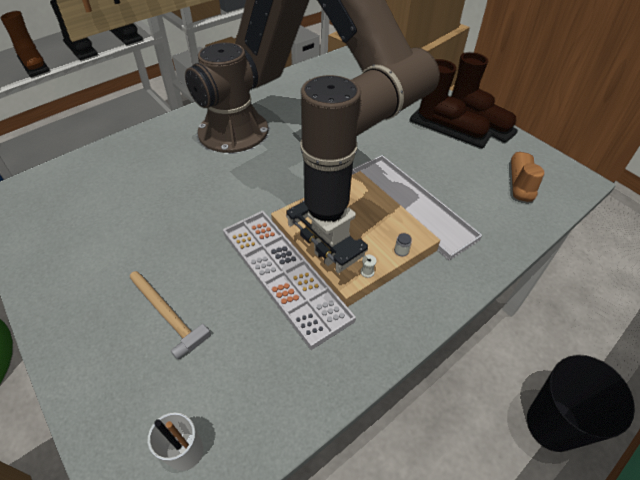

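```bash
python3 -m crank '[{"dx":0,"dy":6,"dz":1,"wx":0,"wy":0,"wz":0,"hand":20},{"dx":0,"dy":10,"dz":1,"wx":0,"wy":0,"wz":0,"hand":20},{"dx":0,"dy":15,"dz":0,"wx":0,"wy":0,"wz":0,"hand":20},{"dx":0,"dy":15,"dz":0,"wx":0,"wy":0,"wz":0,"hand":20},{"dx":0,"dy":15,"dz":0,"wx":0,"wy":0,"wz":0,"hand":20},{"dx":0,"dy":15,"dz":0,"wx":0,"wy":0,"wz":0,"hand":20},{"dx":0,"dy":15,"dz":0,"wx":0,"wy":0,"wz":0,"hand":20},{"dx":0,"dy":15,"dz":0,"wx":0,"wy":0,"wz":0,"hand":20},{"dx":0,"dy":15,"dz":0,"wx":0,"wy":0,"wz":0,"hand":20},{"dx":0,"dy":15,"dz":0,"wx":0,"wy":0,"wz":0,"hand":20}]'; python3 look.py 4 scene top
```

```text
time_s: 6.28
tcp_pos: [0.6359, 0.0067, 0.0476]
eef_rot: [-180.0, -0.0, -180.0]
contact_force: [-0.5, -0.6, 0.5]
gripper_width: 0.0174
6.275 [0.635949   0.00671314 0.04755496] [-1.79999188e+02 -1.22862571e-03 -1.79955846e+02] 0.017375766360997046
scene lift 0.65 [325. 223.  24.  19.] x 0.5356 0.5838 y -0.0819 -0.0324
scene lift 0.56 [308. 207.  22.  11.] x 0.4582 0.5116 y -0.0932 -0.038
top lift 0.69 [277. 257.  25.  21.] x 0.5335 0.5765 y -0.076 -0.0313
top lift 0.58 [287. 170.  11.  16.] x 0.7102 0.7504 y -0.0903 -0.0593
```

```bash
python3 - <<'E'
import cv2,numpy as np
a=cv2.imread('pics/scene4.png')[150:350,220:490];b=cv2.imread('pics/top4.png')[130:345,110:400]
f=lambda i:cv2.resize(i,(400,300));cv2.imwrite('pics/c4.png',np.hstack([f(a),f(b)]))
E
```

```text
(no output)
```

View pics/c4.png

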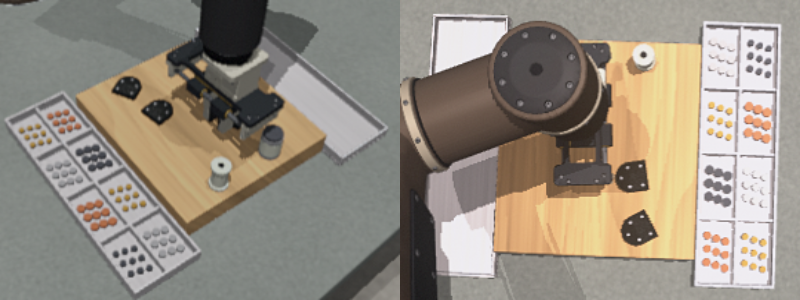

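Lift c has left its place and is moving ahead of the fingers. The spool, the tin and the other two lifts haven't moved. I'll push on over the edge.

```bash
python3 -m crank '[{"dx":0,"dy":15,"dz":0,"wx":0,"wy":0,"wz":0,"hand":20},{"dx":0,"dy":15,"dz":0,"wx":0,"wy":0,"wz":0,"hand":20},{"dx":0,"dy":15,"dz":0,"wx":0,"wy":0,"wz":0,"hand":20},{"dx":0,"dy":15,"dz":0,"wx":0,"wy":0,"wz":0,"hand":20},{"dx":0,"dy":15,"dz":0,"wx":0,"wy":0,"wz":0,"hand":20},{"dx":0,"dy":15,"dz":0,"wx":0,"wy":0,"wz":0,"hand":20},{"dx":0,"dy":16,"dz":0,"wx":0,"wy":0,"wz":0,"hand":20},{"dx":0,"dy":16,"dz":0,"wx":0,"wy":0,"wz":0,"hand":20},{"dx":0,"dy":16,"dz":0,"wx":0,"wy":0,"wz":0,"hand":20},{"dx":0,"dy":0,"dz":0,"wx":0,"wy":0,"wz":0,"hand":20}]'; python3 look.py 5 scene wrist;python3 - <<'E'
import cv2,numpy as np
a=cv2.imread('pics/scene5.png')[150:350,220:490];b=cv2.imread('pics/wrist5.png')
f=lambda i:cv2.resize(i,(400,300));cv2.imwrite('pics/c5.png',np.hstack([f(a),f(b)]))
E
```

```text
time_s: 7.72
tcp_pos: [0.636, 0.1452, 0.0476]
eef_rot: [180.0, 0.0, -179.9]
contact_force: [0.2, 0.0, -0.2]
gripper_width: 0.0178
7.725 [0.63597731 0.14519938 0.04755875] [ 1.79990823e+02  1.74834345e-02 -1.79872903e+02] 0.01780054554092427
scene lift 0.55 [326. 226.  27.  17.] x 0.5361 0.5843 y -0.0816 -0.0321
scene lift 0.54 [306. 210.  21.  17.] x 0.4569 0.5144 y -0.0932 -0.0383
wrist lift 0.59 [321. 307.  45.  12.] x 0.6267 0.6443 y 0.1428 0.1485
```

View pics/c5.png

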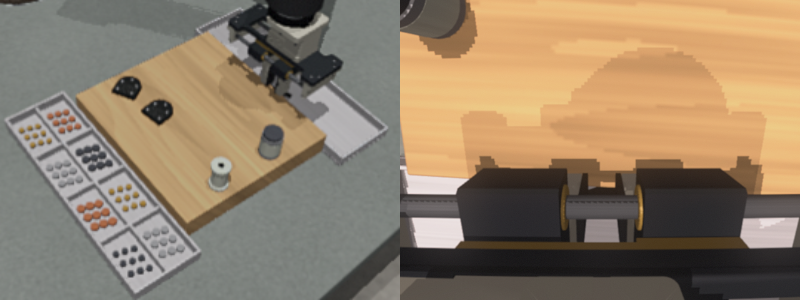

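Lift c is off the board. I go back for lift b.

```bash
python3 -m crank '[{"dx":0,"dy":0,"dz":-40,"wx":0,"wy":0,"wz":0,"hand":20},{"dx":13,"dy":-40,"dz":-20,"wx":0,"wy":0,"wz":0,"hand":20},{"dx":17,"dy":-50,"dz":0,"wx":0,"wy":0,"wz":0,"hand":20},{"dx":17,"dy":-50,"dz":0,"wx":0,"wy":0,"wz":0,"hand":20},{"dx":17,"dy":-50,"dz":0,"wx":0,"wy":0,"wz":0,"hand":20},{"dx":17,"dy":-57,"dz":0,"wx":0,"wy":0,"wz":0,"hand":20},{"dx":0,"dy":0,"dz":0,"wx":0,"wy":0,"wz":0,"hand":20}]'; python3 look.py 6 wrist top
```

```text
time_s: 8.8
tcp_pos: [0.5532, -0.107, 0.1077]
eef_rot: [-180.0, -0.0, 179.8]
contact_force: [0.2, 1.0, -0.3]
gripper_width: 0.0174
8.8 [ 0.55321033 -0.1069645   0.10772273] [-1.79999675e+02 -2.97725501e-02  1.79754363e+02] 0.01742740179330201
wrist lift 0.64 [319.  92. 632. 184.] x 0.4057 0.719 y -0.2361 -0.1464
wrist lift 0.63 [323. 342.  51.  78.] x 0.5382 0.5681 y -0.0501 -0.0293
top lift 0.68 [277. 293.  11.  21.] x 0.4567 0.5011 y -0.0628 -0.0358
top lift 0.67 [172. 215.  16.  14.] x 0.6273 0.6544 y 0.1451 0.1767
```

```bash
python3 - <<'E'
import cv2,numpy as np
a=cv2.imread('pics/top6.png')[130:345,110:400];b=cv2.imread('pics/wrist6.png')
f=lambda i:cv2.resize(i,(400,300));cv2.imwrite('pics/c6.png',np.hstack([f(a),f(b)]))
E
```

```text
(no output)
```

View pics/c6.png

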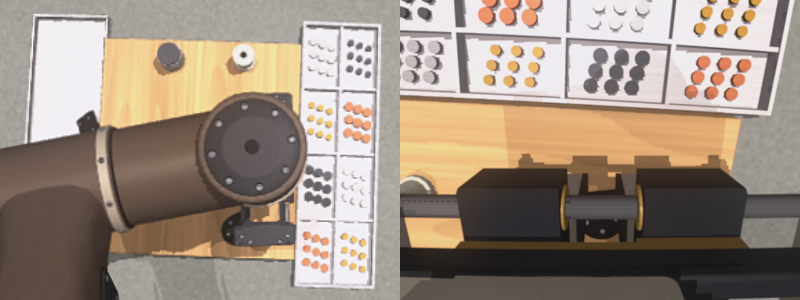

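```bash
python3 -m crank '[{"dx":-2,"dy":0,"dz":30,"wx":0,"wy":0,"wz":0,"hand":20},{"dx":0,"dy":0,"dz":20,"wx":0,"wy":0,"wz":0,"hand":20},{"dx":0,"dy":0,"dz":10,"wx":0,"wy":0,"wz":0,"hand":20},{"dx":0,"dy":10,"dz":0,"wx":0,"wy":0,"wz":0,"hand":20},{"dx":0,"dy":10,"dz":0,"wx":0,"wy":0,"wz":0,"hand":20},{"dx":0,"dy":15,"dz":0,"wx":0,"wy":0,"wz":0,"hand":20},{"dx":0,"dy":15,"dz":0,"wx":0,"wy":0,"wz":0,"hand":20},{"dx":0,"dy":15,"dz":0,"wx":0,"wy":0,"wz":0,"hand":20},{"dx":0,"dy":15,"dz":0,"wx":0,"wy":0,"wz":0,"hand":20},{"dx":0,"dy":15,"dz":0,"wx":0,"wy":0,"wz":0,"hand":20}]' && python3 -m crank '[{"dx":0,"dy":15,"dz":0,"wx":0,"wy":0,"wz":0,"hand":20},{"dx":0,"dy":15,"dz":0,"wx":0,"wy":0,"wz":0,"hand":20},{"dx":0,"dy":15,"dz":0,"wx":0,"wy":0,"wz":0,"hand":20},{"dx":0,"dy":15,"dz":0,"wx":0,"wy":0,"wz":0,"hand":20},{"dx":0,"dy":15,"dz":0,"wx":0,"wy":0,"wz":0,"hand":20}]'; python3 look.py 7 scene top; python3 - <<'E'
import cv2,numpy as np
a=cv2.imread('pics/scene7.png')[150:350,220:490];b=cv2.imread('pics/top7.png')[130:345,110:400]
f=lambda i:cv2.resize(i,(400,300));cv2.imwrite('pics/c7.png',np.hstack([f(a),f(b)]))
E
```

```text
time_s: 10.25
tcp_pos: [0.5573, -0.0076, 0.0481]
eef_rot: [-180.0, 0.0, -179.9]
contact_force: [-0.0, -3.8, 5.6]
gripper_width: 0.0177
time_s: 10.88
tcp_pos: [0.557, 0.0672, 0.0481]
eef_rot: [-180.0, 0.0, -179.9]
contact_force: [-0.4, -5.0, 6.7]
gripper_width: 0.0174
10.875 [0.55702353 0.06720109 0.04805943] [-1.79965765e+02  1.79843597e-02 -1.79941967e+02] 0.01735092548230254
scene lift 0.64 [306. 208.  20.  15.] x 0.4585 0.5101 y -0.0912 -0.0404
scene lift 0.39 [414. 212.  12.   2.] x 0.6525 0.6739 y 0.1387 0.1476
top lift 0.74 [283. 291.  21.  26.] x 0.4543 0.503 y -0.0866 -0.0378
```

View pics/c7.png

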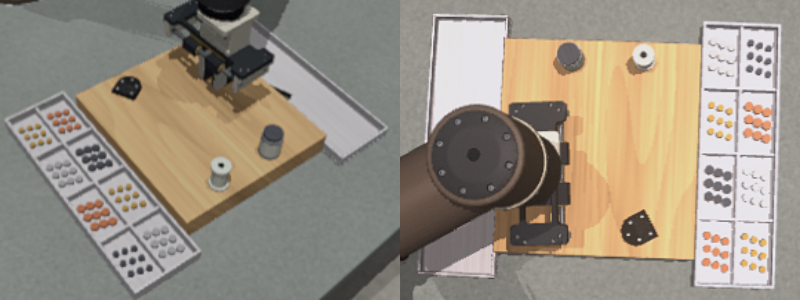

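```bash
python3 -m crank '[{"dx":0,"dy":15,"dz":0,"wx":0,"wy":0,"wz":0,"hand":20},{"dx":0,"dy":15,"dz":0,"wx":0,"wy":0,"wz":0,"hand":20},{"dx":0,"dy":15,"dz":0,"wx":0,"wy":0,"wz":0,"hand":20},{"dx":0,"dy":15,"dz":0,"wx":0,"wy":0,"wz":0,"hand":20},{"dx":0,"dy":15,"dz":0,"wx":0,"wy":0,"wz":0,"hand":20},{"dx":0,"dy":12,"dz":0,"wx":0,"wy":0,"wz":0,"hand":20},{"dx":0,"dy":0,"dz":0,"wx":0,"wy":0,"wz":0,"hand":20}]' && python3 -m crank '[{"dx":0,"dy":0,"dz":-40,"wx":0,"wy":0,"wz":0,"hand":20},{"dx":13,"dy":-40,"dz":-20,"wx":0,"wy":0,"wz":0,"hand":20},{"dx":17,"dy":-50,"dz":0,"wx":0,"wy":0,"wz":0,"hand":20},{"dx":17,"dy":-50,"dz":0,"wx":0,"wy":0,"wz":0,"hand":20},{"dx":17,"dy":-60,"dz":0,"wx":0,"wy":0,"wz":0,"hand":20},{"dx":16,"dy":-60,"dz":0,"wx":0,"wy":0,"wz":0,"hand":20},{"dx":0,"dy":0,"dz":0,"wx":0,"wy":0,"wz":0,"hand":20}]'; python3 look.py 8 scene top; python3 - <<'E'
import cv2,numpy as np
a=cv2.imread('pics/scene8.png')[150:350,220:490];b=cv2.imread('pics/top8.png')[130:345,110:400]
f=lambda i:cv2.resize(i,(400,300));cv2.imwrite('pics/c8.png',np.hstack([f(a),f(b)]))
E
```

```text
time_s: 11.95
tcp_pos: [0.5573, 0.1547, 0.0486]
eef_rot: [-180.0, 0.1, -179.9]
contact_force: [-2.0, -3.0, 7.2]
gripper_width: 0.0174
time_s: 12.82
tcp_pos: [0.4755, -0.1093, 0.1076]
eef_rot: [180.0, -0.0, 179.8]
contact_force: [0.2, 1.1, -0.2]
gripper_width: 0.0177
12.825 [ 0.4755062  -0.10926645  0.10759252] [ 1.79995714e+02 -2.80212955e-02  1.79756637e+02] 0.017735458039561877
scene lift 0.65 [306. 208.  17.  13.] x 0.4681 0.5116 y -0.0912 -0.0383
scene lift 0.61 [413. 210.  14.   8.] x 0.6426 0.6764 y 0.1346 0.1497
scene lift 0.49 [387. 194.  12.   8.] x 0.55 0.5876 y 0.1431 0.1484
top lift 0.59 [173. 220.  17.  22.] x 0.6065 0.6566 y 0.1431 0.1788
top lift 0.58 [176. 260.  13.  21.] x 0.5325 0.5738 y 0.1476 0.1708
```

View pics/c8.png

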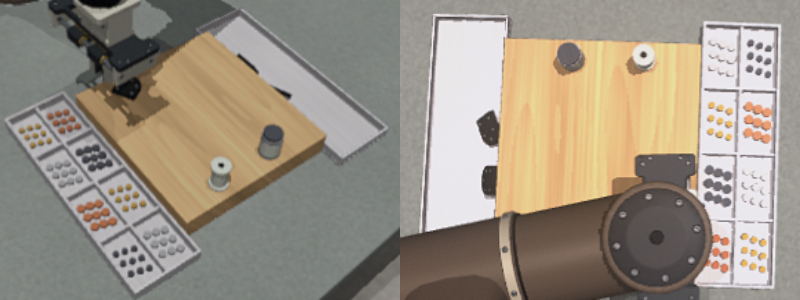

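Lifts b and c are inside the tray, but in the top view they look foreshortened against the near wall, so they're probably leaning on it. Lift a goes next, then I'll deal with the leaning ones.

```bash
python3 -m crank '[{"dx":-4,"dy":0,"dz":30,"wx":0,"wy":0,"wz":0,"hand":20},{"dx":0,"dy":0,"dz":20,"wx":0,"wy":0,"wz":0,"hand":20},{"dx":0,"dy":0,"dz":9,"wx":0,"wy":0,"wz":0,"hand":20},{"dx":0,"dy":10,"dz":0,"wx":0,"wy":0,"wz":0,"hand":20},{"dx":0,"dy":10,"dz":0,"wx":0,"wy":0,"wz":0,"hand":20},{"dx":0,"dy":15,"dz":0,"wx":0,"wy":0,"wz":0,"hand":20},{"dx":0,"dy":15,"dz":0,"wx":0,"wy":0,"wz":0,"hand":20},{"dx":0,"dy":15,"dz":0,"wx":0,"wy":0,"wz":0,"hand":20},{"dx":0,"dy":15,"dz":0,"wx":0,"wy":0,"wz":0,"hand":20},{"dx":0,"dy":15,"dz":0,"wx":0,"wy":0,"wz":0,"hand":20}]'; python3 look.py 9 scene top; python3 - <<'E'
import cv2,numpy as np
a=cv2.imread('pics/scene9.png')[150:350,220:490];b=cv2.imread('pics/top9.png')[130:345,110:400]
f=lambda i:cv2.resize(i,(400,300));cv2.imwrite('pics/c9.png',np.hstack([f(a),f(b)]))
E
```

```text
time_s: 14.28
tcp_pos: [0.4812, -0.0105, 0.0488]
eef_rot: [-180.0, 0.0, -179.9]
contact_force: [0.1, -3.7, 4.4]
gripper_width: 0.0178
14.275 [ 0.48116715 -0.01046433  0.04883057] [-1.79988842e+02  2.28496450e-02 -1.79934613e+02] 0.01777151628715151
scene lift 0.53 [385. 192.   9.   6.] x 0.55 0.5698 y 0.1449 0.1484
scene lift 0.39 [412. 211.  13.   8.] x 0.6426 0.678 y 0.1364 0.1497
top lift 0.5 [174. 262.  16.  19.] x 0.5325 0.5738 y 0.1476 0.1709
```

View pics/c9.png

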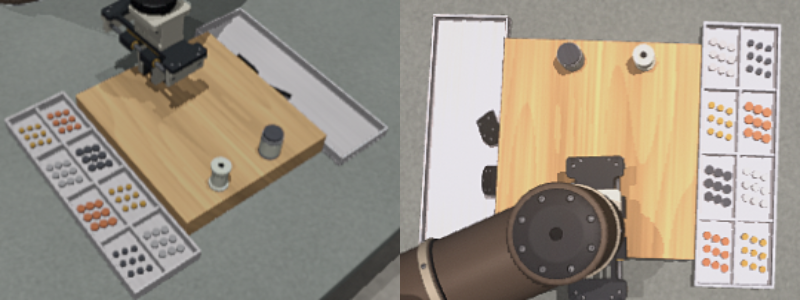

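```bash
python3 -m crank '[{"dx":0,"dy":15,"dz":0,"wx":0,"wy":0,"wz":0,"hand":20},{"dx":0,"dy":20,"dz":0,"wx":0,"wy":0,"wz":0,"hand":20},{"dx":0,"dy":25,"dz":0,"wx":0,"wy":0,"wz":0,"hand":20},{"dx":0,"dy":30,"dz":0,"wx":0,"wy":0,"wz":0,"hand":20},{"dx":0,"dy":35,"dz":0,"wx":0,"wy":0,"wz":0,"hand":20},{"dx":0,"dy":35,"dz":0,"wx":0,"wy":0,"wz":0,"hand":20},{"dx":0,"dy":8,"dz":0,"wx":0,"wy":0,"wz":0,"hand":20},{"dx":0,"dy":0,"dz":0,"wx":0,"wy":0,"wz":0,"hand":20}]' && python3 -m crank '[{"dx":0,"dy":0,"dz":-40,"wx":0,"wy":0,"wz":0,"hand":20},{"dx":0,"dy":-40,"dz":-40,"wx":0,"wy":0,"wz":0,"hand":20},{"dx":-10,"dy":-50,"dz":-40,"wx":0,"wy":0,"wz":0,"hand":0},{"dx":-20,"dy":-40,"dz":-20,"wx":0,"wy":0,"wz":0,"hand":0},{"dx":-20,"dy":-40,"dz":0,"wx":0,"wy":0,"wz":0,"hand":0},{"dx":0,"dy":0,"dz":0,"wx":0,"wy":0,"wz":0,"hand":0}]'; python3 look.py 10 scene top; python3 - <<'E'
import cv2,numpy as np
a=cv2.imread('pics/scene10.png')[150:300,330:490];b=cv2.imread('pics/top10.png')[130:345,110:270]
f=lambda i:cv2.resize(i,(400,480),interpolation=cv2.INTER_CUBIC);cv2.imwrite('pics/c10.png',np.hstack([f(a),f(b)]))
E
```

```text
time_s: 15.48
tcp_pos: [0.4805, 0.1569, 0.0483]
eef_rot: [-180.0, -0.0, -179.9]
contact_force: [-0.2, -0.4, 0.6]
gripper_width: 0.0177
time_s: 16.23
tcp_pos: [0.5307, -0.0149, 0.187]
eef_rot: [-180.0, -0.0, 179.8]
contact_force: [-0.8, 0.2, -0.4]
gripper_width: 0.0003
16.225 [ 0.53071338 -0.01485847  0.18695311] [-1.79995280e+02 -2.13883053e-02  1.79761298e+02] 0.0002608419036227288
scene lift 0.41 [379. 180.  13.   8.] x 0.5032 0.5401 y 0.1466 0.1724
scene lift 0.39 [386. 193.  18.  16.] x 0.5442 0.5947 y 0.1397 0.1529
scene lift 0.39 [413. 212.  12.   4.] x 0.6509 0.678 y 0.136 0.1497
top lift 0.64 [171. 215.  13.  16.] x 0.6234 0.6565 y 0.1472 0.1788
```

View pics/c10.png

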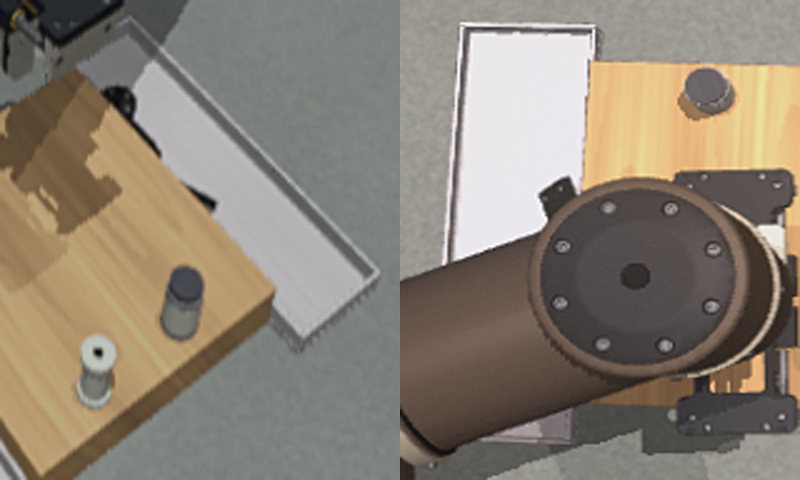

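```bash
python3 -m crank '[{"dx":-7,"dy":48,"dz":-10,"wx":0,"wy":0,"wz":0,"hand":0},{"dx":-7,"dy":48,"dz":-10,"wx":0,"wy":0,"wz":0,"hand":0},{"dx":-7,"dy":48,"dz":-10,"wx":0,"wy":0,"wz":0,"hand":0},{"dx":-7,"dy":48,"dz":-10,"wx":0,"wy":0,"wz":0,"hand":0},{"dx":-7,"dy":48,"dz":-10,"wx":0,"wy":0,"wz":0,"hand":0},{"dx":-7,"dy":48,"dz":-10,"wx":0,"wy":0,"wz":0,"hand":0},{"dx":0,"dy":0,"dz":0,"wx":0,"wy":0,"wz":0,"hand":0}]';python3 look.py 11 wrist
```

```text
time_s: 17.3
tcp_pos: [0.5719, 0.2805, 0.247]
eef_rot: [180.0, 0.0, -179.7]
contact_force: [-0.5, -1.1, -0.1]
gripper_width: 0.0007
17.3 [0.57189503 0.2805344  0.2470223 ] [ 1.79983071e+02  2.07106498e-02 -1.79693023e+02] 0.0006611459616803693
wrist lift 0.9 [252.  74.  61.  53.] x 0.6052 0.6537 y 0.151 0.192
wrist lift 0.64 [416. 100.  50.  53.] x 0.4766 0.5176 y 0.1712 0.2126
wrist lift 0.64 [345.  69.  49.  44.] x 0.5334 0.5765 y 0.1515 0.1863
```

View pics/wrist11.png

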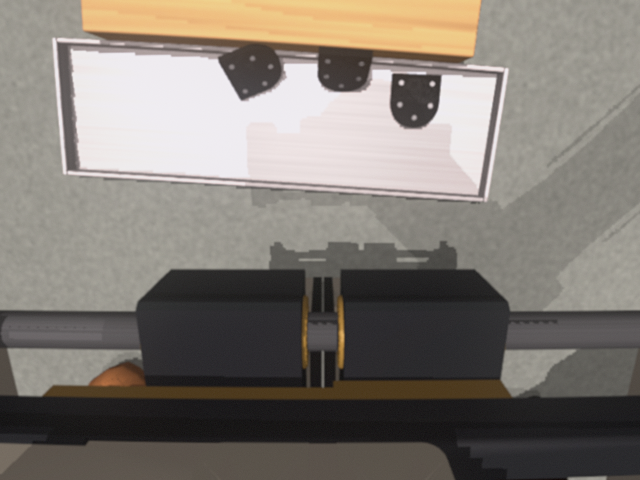

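The wrist view shows lift a flat in the tray at (415,100). Lifts b (345,69) and c (252,72) still overlap the near wall, so both are leaning on its rim. I'll sweep them clear with a fingertip run along the inside of that wall, and first I measure the wall.

```bash
python3 - <<'E'
from h import *
s=get_state();im=cv2.imread('pics/wrist11.png')
cv2.imwrite('pics/z11.png',cv2.resize(im[20:220,40:520],(800,333),interpolation=cv2.INTER_CUBIC))
for px in((66,174),(486,201),(507,68),(54,39)): print(onz('wrist',px,.022,s).round(4))
for px in((83,32),(470,60)):print('board',onz('wrist',px,.045,s).round(4))
print([optics.calibration('wrist')['T_tool_cam']])
E
```

```text
[0.8101 0.2529 0.022 ]
[0.4166 0.2777 0.022 ]
[0.4097 0.1595 0.022 ]
[0.8039 0.1357 0.022 ]
board [0.765  0.1352 0.045 ]
board [0.4507 0.1567 0.045 ]
[array([[ 9.99999663e-01, -2.60632527e-04,  7.78912770e-04,
         7.05037881e-05],
       [ 4.80602315e-05,  9.65261648e-01,  2.61285185e-01,
        -7.03489408e-02],
       [-8.19954042e-04, -2.61285059e-01,  9.65261335e-01,
        -1.57926728e-01],
       [ 0.00000000e+00,  0.00000000e+00,  0.00000000e+00,
         1.00000000e+00]])]
```

View pics/z11.png

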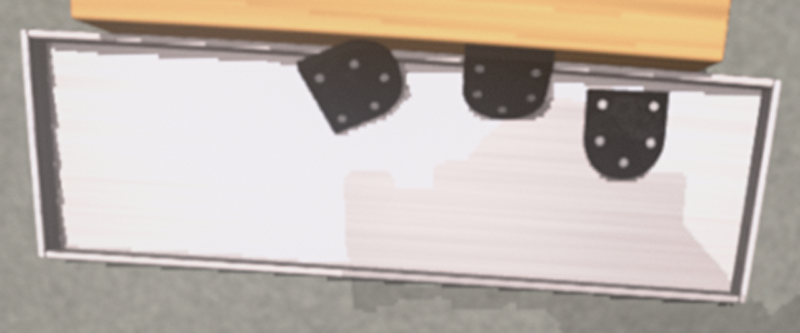

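```bash
python3 -m crank '[{"dx":0,"dy":0,"dz":0,"wx":0,"wy":0,"wz":3.8,"hand":0},{"dx":-37.5,"dy":-28,"dz":30,"wx":0,"wy":0,"wz":0,"hand":0},{"dx":-37.5,"dy":-28,"dz":30,"wx":0,"wy":0,"wz":0,"hand":0},{"dx":-37.5,"dy":-28,"dz":30,"wx":0,"wy":0,"wz":0,"hand":0},{"dx":-37.5,"dy":-28,"dz":30,"wx":0,"wy":0,"wz":0,"hand":0},{"dx":0,"dy":0,"dz":40,"wx":0,"wy":0,"wz":0,"hand":0},{"dx":0,"dy":0,"dz":35,"wx":0,"wy":0,"wz":0,"hand":0},{"dx":0,"dy":0,"dz":0,"wx":0,"wy":0,"wz":0,"hand":0}]';python3 look.py 12 scene wrist; python3 - <<'E'
import cv2,numpy as np
a=cv2.imread('pics/scene12.png')[150:300,330:490];b=cv2.imread('pics/wrist12.png')
cv2.imwrite('pics/c12.png',np.hstack([cv2.resize(a,(400,375),interpolation=2),cv2.resize(b,(400,375))]))
E
```

```text
time_s: 18.4
tcp_pos: [0.7121, 0.153, 0.0488]
eef_rot: [-179.8, -0.3, 176.2]
contact_force: [0.7, -1.0, -0.1]
gripper_width: 0.0004
18.4 [0.71206618 0.15299881 0.04883433] [-179.82977946   -0.34593101  176.17480829] 0.00043396039061742285
scene lift 0.64 [385. 194.  18.  13.] x 0.5454 0.592 y 0.1421 0.1513
scene lift 0.57 [379. 181.  16.   7.] x 0.5015 0.543 y 0.1437 0.1746
wrist lift 0.71 [618. 276.  44.  35.] x 0.5814 0.6012 y 0.1428 0.1583
wrist lift 0.55 [508. 280.  65.  38.] x 0.6234 0.6506 y 0.1395 0.1562
```

View pics/c12.png

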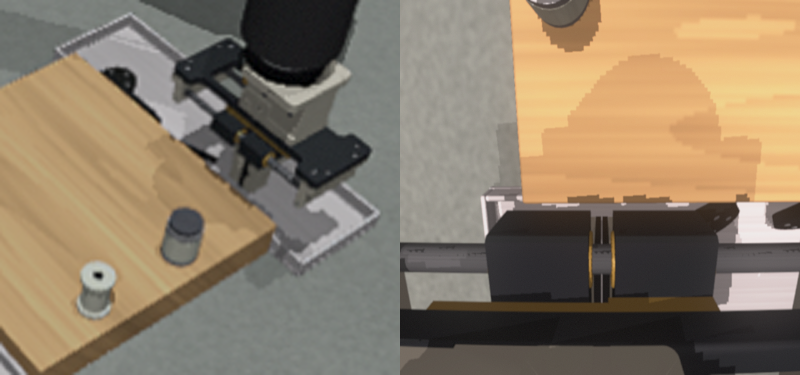

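```bash
python3 -m crank '[{"dx":0,"dy":6,"dz":0,"wx":0,"wy":0,"wz":0,"hand":0},{"dx":0,"dy":0,"dz":12,"wx":0,"wy":0,"wz":0,"hand":0},{"dx":0,"dy":0,"dz":0,"wx":0,"wy":0,"wz":0,"hand":0}]' && python3 -m crank '[{"dx":0,"dy":0,"dz":12,"wx":0,"wy":0,"wz":0,"hand":0},{"dx":0,"dy":0,"dz":0,"wx":0,"wy":0,"wz":0,"hand":0}]'
```

```text
time_s: 18.98
tcp_pos: [0.7141, 0.1608, 0.0388]
eef_rot: [-180.0, -0.1, 176.2]
contact_force: [-0.6, 0.6, 0.1]
gripper_width: 0.0003
time_s: 19.23
tcp_pos: [0.7142, 0.1604, 0.0264]
eef_rot: [-179.9, -0.1, 176.2]
contact_force: [0.4, 0.1, -0.6]
gripper_width: 0.0005
```

```bash
python3 -m crank '[{"dx":0,"dy":-1.5,"dz":8,"wx":0,"wy":0,"wz":0,"hand":0},{"dx":0,"dy":0,"dz":8,"wx":0,"wy":0,"wz":0,"hand":0},{"dx":0,"dy":0,"dz":0,"wx":0,"wy":0,"wz":0,"hand":0}]' && python3 -m crank '[{"dx":10,"dy":0,"dz":0,"wx":0,"wy":0,"wz":0,"hand":0},{"dx":10,"dy":0,"dz":0,"wx":0,"wy":0,"wz":0,"hand":0},{"dx":10,"dy":0,"dz":0,"wx":0,"wy":0,"wz":0,"hand":0},{"dx":10,"dy":0,"dz":0,"wx":0,"wy":0,"wz":0,"hand":0},{"dx":0,"dy":0,"dz":0,"wx":0,"wy":0,"wz":0,"hand":0}]'
```

```text
time_s: 19.6
tcp_pos: [0.7144, 0.159, 0.011]
eef_rot: [-180.0, -0.1, 176.2]
contact_force: [-0.5, -0.2, 0.1]
gripper_width: 0.0005
time_s: 20.23
tcp_pos: [0.6744, 0.1622, 0.0126]
eef_rot: [180.0, 0.0, 176.3]
contact_force: [0.8, 0.2, 0.3]
gripper_width: 0.0005
```

```bash
python3 -m crank '[{"dx":10,"dy":0,"dz":2,"wx":0,"wy":0,"wz":0,"hand":0},{"dx":10,"dy":0,"dz":0,"wx":0,"wy":0,"wz":0,"hand":0},{"dx":10,"dy":0,"dz":0,"wx":0,"wy":0,"wz":0,"hand":0},{"dx":0,"dy":0,"dz":0,"wx":0,"wy":0,"wz":0,"hand":0}]';python3 look.py 13 scene top wrist; python3 - <<'E'
import cv2,numpy as np
a=cv2.imread('pics/scene13.png')[150:300,330:490];b=cv2.imread('pics/wrist13.png')
cv2.imwrite('pics/c13.png',np.hstack([cv2.resize(a,(400,375),interpolation=2),cv2.resize(b,(400,375))]))
E
```

```text
time_s: 20.72
tcp_pos: [0.6444, 0.164, 0.0103]
eef_rot: [-180.0, -0.0, 176.3]
contact_force: [-0.5, 0.8, 0.3]
gripper_width: -0.0001
20.725 [0.64439124 0.16403444 0.01030172] [-1.79996087e+02 -1.38515546e-02  1.76272382e+02] -0.00012156640078672914
scene lift 0.45 [383. 192.   9.   6.] x 0.5546 0.5653 y 0.1442 0.1477
scene lift 0.38 [379. 182.  10.   8.] x 0.5032 0.5362 y 0.1439 0.1709
top lift 0.79 [166. 292.  16.  19.] x 0.4672 0.5066 y 0.1566 0.2008
wrist lift 0.81 [574. 297. 133.  21.] x 0.5449 0.5874 y 0.1452 0.1554
wrist lift 0.39 [635. 353.   6.  12.] x 0.5434 0.5461 y 0.1694 0.1728
```

View pics/c13.png

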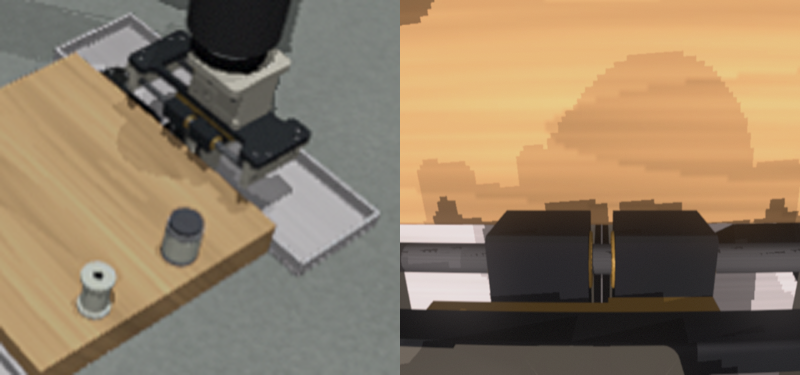

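```bash
python3 -m crank '[{"dx":10,"dy":0,"dz":0,"wx":0,"wy":0,"wz":0,"hand":0},{"dx":10,"dy":0,"dz":0,"wx":0,"wy":0,"wz":0,"hand":0},{"dx":10,"dy":0,"dz":0,"wx":0,"wy":0,"wz":0,"hand":0},{"dx":10,"dy":0,"dz":0,"wx":0,"wy":0,"wz":0,"hand":0},{"dx":0,"dy":0,"dz":0,"wx":0,"wy":0,"wz":0,"hand":0}]' && python3 -m crank '[{"dx":-4,"dy":0,"dz":-30,"wx":0,"wy":0,"wz":0,"hand":0},{"dx":0,"dy":0,"dz":-50,"wx":0,"wy":0,"wz":0,"hand":0},{"dx":0,"dy":40,"dz":-50,"wx":0,"wy":0,"wz":0,"hand":0},{"dx":0,"dy":40,"dz":-50,"wx":0,"wy":0,"wz":0,"hand":0},{"dx":0,"dy":40,"dz":-40,"wx":0,"wy":0,"wz":0,"hand":0},{"dx":0,"dy":0,"dz":0,"wx":0,"wy":0,"wz":0,"hand":0}]';python3 look.py 14 wrist
```

```text
time_s: 21.65
tcp_pos: [0.6044, 0.1667, 0.0104]
eef_rot: [-180.0, -0.0, 176.3]
contact_force: [1.2, -0.5, -0.7]
gripper_width: 0.0007
time_s: 22.4
tcp_pos: [0.6186, 0.2875, 0.2316]
eef_rot: [179.8, 0.3, 176.4]
contact_force: [-1.1, -0.5, -1.4]
gripper_width: 0.0002
22.4 [0.61858945 0.28754985 0.23163709] [179.76267922   0.31436657 176.40647865] 0.000176259137726349
wrist lift 0.96 [380.  67.  57.  58.] x 0.5471 0.5913 y 0.1573 0.1982
wrist lift 0.87 [478.  81.  54.  56.] x 0.4737 0.518 y 0.1736 0.2149
wrist lift 0.84 [443.  48.  70.  51.] x 0.4946 0.5463 y 0.1514 0.1884
```

View pics/wrist14.png

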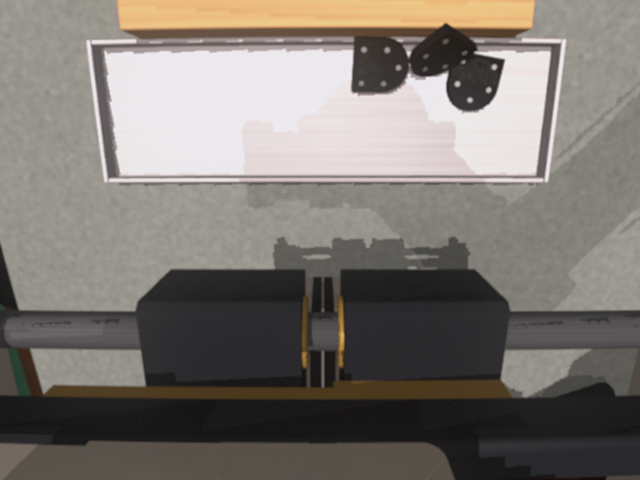

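```bash
python3 - <<'E'
import cv2
im=cv2.imread('pics/wrist14.png');cv2.imwrite('pics/z14.png',cv2.resize(im[10:130,330:530],(800,480),interpolation=cv2.INTER_CUBIC))
E
```

```text
(no output)
```

View pics/z14.png

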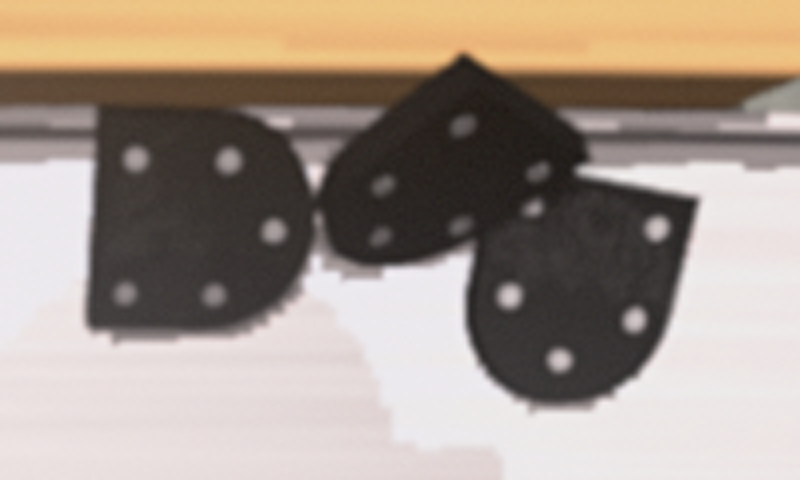

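```bash
python3 - <<'E'
from h import *
s=get_state()
for px in((445.5,24),(473,41),(477,50)):
  for z in(.022,.03,.045,.055): print(px,z,onz('wrist',px,z,s).round(4))
print('c');
for px in((355,37),(388,37),(352,92),(382,93),(408,68)): print(onz('wrist',px,.03,s).round(4),onz('wrist',px,.012,s).round(4))
for px in((435,36),(505,36)):print('board',onz('wrist',px,.045,s).round(4))
cv2.imwrite('pics/top14.png',optics.capture('top'));im=optics.capture('scene');cv2.imwrite('pics/scene14.png',im)
a=im[160:230,350:430];b=cv2.imread('pics/top14.png')[240:330,120:220]
cv2.imwrite('pics/c14.png',np.hstack([cv2.resize(a,(400,360),interpolation=2),cv2.resize(b,(400,360),interpolation=2)]))
E
```

```text
(445.5, 24) 0.022 [0.5073 0.1432 0.022 ]
(445.5, 24) 0.03 [0.5096 0.1448 0.03  ]
(445.5, 24) 0.045 [0.514  0.1477 0.045 ]
(445.5, 24) 0.055 [0.5168 0.1497 0.055 ]
(473, 41) 0.022 [0.4847 0.1573 0.022 ]
(473, 41) 0.03 [0.4875 0.1586 0.03  ]
(473, 41) 0.045 [0.4928 0.1609 0.045 ]
(473, 41) 0.055 [0.4963 0.1625 0.055 ]
(477, 50) 0.022 [0.4813 0.1644 0.022 ]
(477, 50) 0.03 [0.4842 0.1655 0.03  ]
(477, 50) 0.045 [0.4896 0.1676 0.045 ]
(477, 50) 0.055 [0.4932 0.1689 0.055 ]
c
[0.5816 0.1502 0.03  ] [0.5801 0.147  0.012 ]
[0.5554 0.1518 0.03  ] [0.5526 0.1487 0.012 ]
[0.586  0.1918 0.03  ] [0.5847 0.1907 0.012 ]
[0.5616 0.1942 0.03  ] [0.559  0.1931 0.012 ]
[0.54   0.1761 0.03  ] [0.5363 0.1742 0.012 ]
board [0.522  0.1558 0.045 ]
board [0.4681 0.1586 0.045 ]
```

View pics/c14.png

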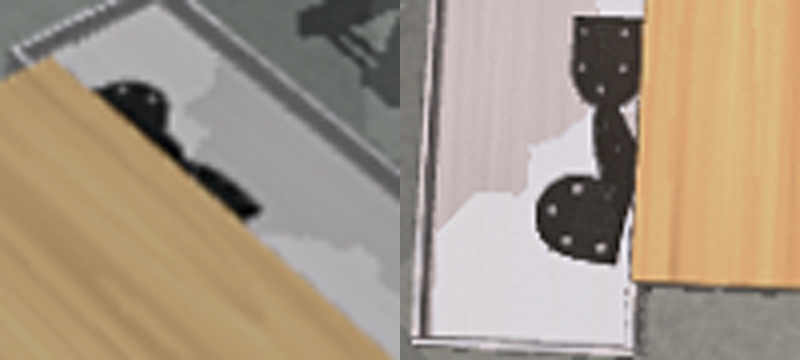

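In the wrist and top views, lift b is now tilted steeply with one corner sticking up above the board edge at about (445,24). Lift c still has its side on the rim. I'll sweep b's raised corner off from the board side first.

```bash
python3 -m crank '[{"dx":24,"dy":-42,"dz":15,"wx":0,"wy":0,"wz":0,"hand":0},{"dx":24,"dy":-42,"dz":15,"wx":0,"wy":0,"wz":0,"hand":0},{"dx":24,"dy":-42,"dz":15,"wx":0,"wy":0,"wz":0,"hand":0},{"dx":24,"dy":-42,"dz":15,"wx":0,"wy":0,"wz":0,"hand":0},{"dx":0,"dy":0,"dz":40,"wx":0,"wy":0,"wz":0,"hand":0},{"dx":0,"dy":0,"dz":30,"wx":0,"wy":0,"wz":0,"hand":0},{"dx":0,"dy":0,"dz":10,"wx":0,"wy":0,"wz":0,"hand":0},{"dx":0,"dy":0,"dz":0,"wx":0,"wy":0,"wz":0,"hand":0}]'
```

```text
time_s: 23.6
tcp_pos: [0.5099, 0.1221, 0.0873]
eef_rot: [-179.9, -0.1, 176.2]
contact_force: [0.3, 0.2, 0.6]
gripper_width: 0.0004
```

```bash
python3 -m crank '[{"dx":-2,"dy":0,"dz":25,"wx":0,"wy":0,"wz":0,"hand":0},{"dx":0,"dy":0,"dz":13,"wx":0,"wy":0,"wz":0,"hand":0},{"dx":0,"dy":10,"dz":1,"wx":0,"wy":0,"wz":0,"hand":0},{"dx":0,"dy":10,"dz":0,"wx":0,"wy":0,"wz":0,"hand":0},{"dx":0,"dy":10,"dz":0,"wx":0,"wy":0,"wz":0,"hand":0},{"dx":0,"dy":10,"dz":0,"wx":0,"wy":0,"wz":0,"hand":0},{"dx":0,"dy":10,"dz":0,"wx":0,"wy":0,"wz":0,"hand":0},{"dx":0,"dy":10,"dz":0,"wx":0,"wy":0,"wz":0,"hand":0},{"dx":0,"dy":0,"dz":0,"wx":0,"wy":0,"wz":0,"hand":0}]' && python3 -m crank '[{"dx":0,"dy":0,"dz":-40,"wx":0,"wy":0,"wz":0,"hand":0},{"dx":0,"dy":30,"dz":-50,"wx":0,"wy":0,"wz":0,"hand":0},{"dx":-10,"dy":40,"dz":-50,"wx":0,"wy":0,"wz":0,"hand":0},{"dx":-10,"dy":45,"dz":-50,"wx":0,"wy":0,"wz":0,"hand":0},{"dx":0,"dy":0,"dz":0,"wx":0,"wy":0,"wz":0,"hand":0}]';python3 look.py 15 wrist top;  python3 - <<'E'
import cv2,numpy as np
a=cv2.imread('pics/wrist15.png');b=cv2.imread('pics/top15.png')[240:330,120:220]
cv2.imwrite('pics/c15.png',np.hstack([cv2.resize(a[:160,180:560],(480,360),interpolation=2),cv2.resize(b,(320,360),interpolation=2)]))
E
```

```text
time_s: 24.72
tcp_pos: [0.5162, 0.1833, 0.0487]
eef_rot: [180.0, 0.0, 176.3]
contact_force: [0.8, -0.7, -0.2]
gripper_width: 0.0003
time_s: 25.35
tcp_pos: [0.5442, 0.2941, 0.2366]
eef_rot: [179.7, 0.3, 176.4]
contact_force: [0.1, 0.8, -1.4]
gripper_width: 0.0006
25.35 [0.5442002  0.29411239 0.23664662] [179.73603383   0.29799176 176.35607442] 0.0005640486734360029
wrist lift 0.77 [390.  76.  50.  61.] x 0.4661 0.5074 y 0.1716 0.2161
wrist lift 0.71 [356. 105.  64.  56.] x 0.4898 0.5369 y 0.1909 0.236
wrist lift 0.57 [291.  65.  57.  54.] x 0.5401 0.5836 y 0.1573 0.1995
top lift 0.93 [155. 281.  24.  22.] x 0.4882 0.5335 y 0.1773 0.2237
top lift 0.76 [165. 294.  20.  22.] x 0.4592 0.5003 y 0.1567 0.2029
top lift 0.58 [170. 253.  20.  24.] x 0.5389 0.5841 y 0.1476 0.1854
```

View pics/c15.png

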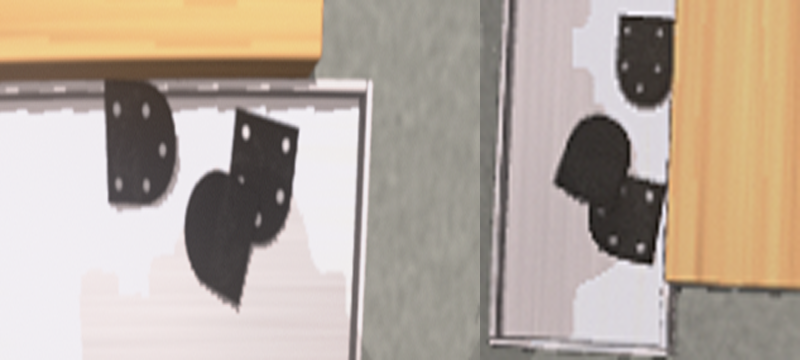

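Lift b has dropped clear of the wall and lies on the tray floor, partly on a. Only c's side still rests on the rim. I'll nudge c away from the wall with a diagonal push on its straight edge.

```bash
python3 -m crank '[{"dx":-25,"dy":-38,"dz":20,"wx":0,"wy":0,"wz":0,"hand":0},{"dx":-25,"dy":-38,"dz":30,"wx":0,"wy":0,"wz":0,"hand":0},{"dx":-25,"dy":-39,"dz":40,"wx":0,"wy":0,"wz":0,"hand":0},{"dx":0,"dy":0,"dz":50,"wx":0,"wy":0,"wz":0,"hand":0},{"dx":0,"dy":0,"dz":40,"wx":0,"wy":0,"wz":0,"hand":0},{"dx":0,"dy":0,"dz":20,"wx":0,"wy":0,"wz":0,"hand":0},{"dx":0,"dy":0,"dz":0,"wx":0,"wy":0,"wz":0,"hand":0}]'
```

```text
time_s: 26.42
tcp_pos: [0.6074, 0.1694, 0.0303]
eef_rot: [-179.8, -0.3, 176.2]
contact_force: [0.0, -0.5, -0.4]
gripper_width: 0.0006
```

```bash
python3 -m crank '[{"dx":-5,"dy":3,"dz":0,"wx":0,"wy":0,"wz":0,"hand":0},{"dx":0,"dy":0,"dz":0,"wx":0,"wy":0,"wz":0,"hand":0},{"dx":0,"dy":0,"dz":12,"wx":0,"wy":0,"wz":0,"hand":0},{"dx":0,"dy":0,"dz":10,"wx":0,"wy":0,"wz":0,"hand":0},{"dx":0,"dy":0,"dz":0,"wx":0,"wy":0,"wz":0,"hand":0}]'
```

```text
time_s: 27.05
tcp_pos: [0.6137, 0.1735, 0.0095]
eef_rot: [-179.9, -0.1, 176.2]
contact_force: [-0.3, -0.1, -0.1]
gripper_width: 0.0005
```

```bash
python3 -m crank '[{"dx":9,"dy":0,"dz":0,"wx":0,"wy":0,"wz":0,"hand":0},{"dx":6,"dy":3,"dz":0,"wx":0,"wy":0,"wz":0,"hand":0},{"dx":6,"dy":4,"dz":0,"wx":0,"wy":0,"wz":0,"hand":0},{"dx":6,"dy":4,"dz":0,"wx":0,"wy":0,"wz":0,"hand":0},{"dx":6,"dy":4,"dz":0,"wx":0,"wy":0,"wz":0,"hand":0},{"dx":6,"dy":4,"dz":0,"wx":0,"wy":0,"wz":0,"hand":0},{"dx":0,"dy":0,"dz":0,"wx":0,"wy":0,"wz":0,"hand":0}]' && python3 -m crank '[{"dx":-6,"dy":0,"dz":-20,"wx":0,"wy":0,"wz":0,"hand":0},{"dx":0,"dy":10,"dz":-50,"wx":0,"wy":0,"wz":0,"hand":0},{"dx":0,"dy":30,"dz":-50,"wx":0,"wy":0,"wz":0,"hand":0},{"dx":0,"dy":35,"dz":-55,"wx":0,"wy":0,"wz":0,"hand":0},{"dx":0,"dy":30,"dz":-50,"wx":0,"wy":0,"wz":0,"hand":0},{"dx":0,"dy":0,"dz":0,"wx":0,"wy":0,"wz":0,"hand":0}]';python3 look.py 16 wrist top;  python3 - <<'E'
import cv2,numpy as np
a=cv2.imread('pics/wrist16.png');b=cv2.imread('pics/top16.png')[240:330,120:220]
cv2.imwrite('pics/c16.png',np.hstack([cv2.resize(a[:160,200:580],(480,360),interpolation=2),cv2.resize(b,(320,360),interpolation=2)]))
E
```

```text
time_s: 27.92
tcp_pos: [0.5767, 0.1961, 0.0111]
eef_rot: [180.0, 0.0, 176.3]
contact_force: [-0.0, 0.4, 1.0]
gripper_width: 0.0006
time_s: 28.68
tcp_pos: [0.5913, 0.3013, 0.2381]
eef_rot: [179.7, 0.3, 176.4]
contact_force: [-0.3, 0.3, -1.0]
gripper_width: 0.0006
28.675 [0.59132539 0.30133257 0.23811635] [179.72154524   0.32317398 176.36489436] 0.0006203067921065582
wrist lift 0.94 [445.  62.  56.  55.] x 0.4705 0.5139 y 0.1717 0.2141
wrist lift 0.91 [368.  64.  63.  61.] x 0.5247 0.5721 y 0.1672 0.2122
wrist lift 0.67 [416.  97.  61.  59.] x 0.4865 0.5371 y 0.1951 0.2432
top lift 0.85 [153. 284.  22.  24.] x 0.4802 0.5274 y 0.1836 0.23
top lift 0.72 [169. 264.  25.  24.] x 0.5144 0.5657 y 0.1499 0.196
top lift 0.63 [166. 296.  23.  24.] x 0.4572 0.5024 y 0.1546 0.2009
top lift 0.32 [157. 233.  62. 187.] x 0.4122 0.8057 y 0.1261 0.2669
```

View pics/c16.png

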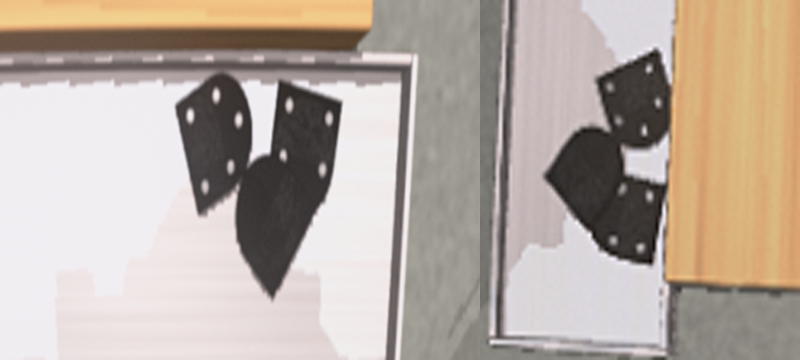

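All three lifts are now inside the tray and the near rim shows unbroken above them. Before handing in, I check the objects that had to stay put.

```bash
python3 - <<'E'
from h import *
a=optics.capture('top');cv2.imwrite('pics/top17.png',a)
for t,z in(('spool',.045),('tin',.045),('hammer',.0)):
    for q in finder.place_of(t,'top')[:1]: print(t,np.round(q['centre'],1),onz('top',q['centre'],z).round(4))
b=cv2.imread('pics/top0.png');d=cv2.absdiff(a,b).max(2);print('hammer diff',d[205:350,450:510].max(), 'spool/tin',d[155:190,215:305].max())
cv2.imwrite('pics/scene17.png',optics.capture('scene'))
E
```

```text
spool [287.2 173.4] [ 0.7257 -0.0758  0.045 ]
tin [235.6 171.6] [0.7325 0.0318 0.045 ]
hammer [480.1 279.4] [ 0.4946 -0.4821  0.    ]
hammer diff 7 spool/tin 6
```

View pics/top17.png

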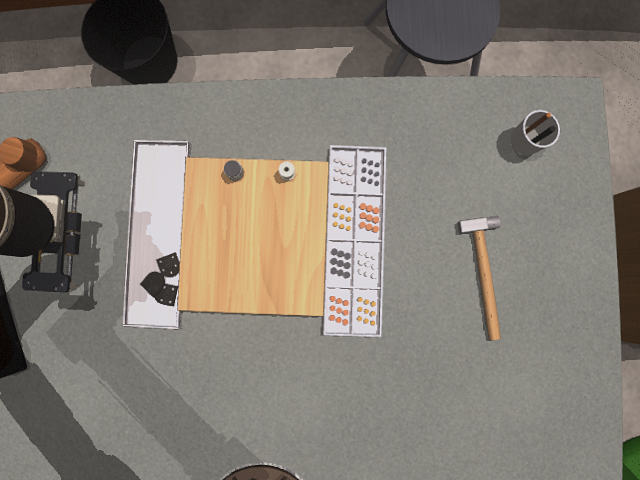

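The board is clear apart from the spool at (287,172) and the tin at (233,171). The three lifts lie in the plain tray around (160,280), and the hammer and box are unchanged.

```bash
python3 -c "
from plant import order,get_state
print(order.close_job(),get_state()['time_s'])"
```

```text
the job is handed in; nothing more can be done
the job is handed in; nothing more can be done
```

All three heel lifts are in the plain tray. I swept them off the board one at a time (far, middle, near) with the fingertips and never picked any up. The job was handed in at about 29 s of the 72 s allowed.

- **Leaning lifts:** After the sweep, lifts b and c were leaning on the tray's near wall. My first nudge along the inside of the wall made b worse: it tipped up against the board edge, with one corner above the board top. A sweep at board level knocked b in, and a diagonal push brought c clear of the rim.
- **Last checks:** The tray rim shows unbroken above the lifts in the wrist view. In the top view, the spool, tin and hammer match the first picture to within 7 grey levels. The robot ended clear of everything, and the contact forces I read at the end of each move stayed under 10 N.
- **Not ideal:** Lift b landed upside down and lies partly on top of lift a. The position networks disagreed with each other by up to about 1 cm on some objects, and the picture comparison settled that.

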